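# Set the kiln dial and press its guard cap home

### The arm

A 6-joint arm with a two-finger parallel gripper is mounted at the origin on the work surface. World frame = base frame: x ahead of the robot, y to its left, z up, the work surface at z = 0. Lengths are in m, angles in rad, forces in N, time in s.
With the tool pointing down it reaches from about 0.225 to 0.875 m from the base axis. Payload 3.4 kg.
Tool frame: the origin (TCP) lies where the fingers leave the gripper's body, on its centre line; the fingertips stand 73 mm ahead of it and the grasp point (between the pads) lies 54 mm ahead of it (env.tcp_to_tips is the distance from the TCP to the fingertips, in m); z points along the fingers, x is the direction in which the jaws open and shut, and the axes are right-handed (so a half turn about z gives the same grasp; the last joint's range is limited). The gripper opens to 85 mm and grips with 20 to 120 N. Pads are 22 mm wide; open, the fingers measure 114 mm over their backs; the gripper's body (76 mm by 85 mm) begins 54 mm behind the grasp point. The pads swing forward as they close: fully open they stand 13 mm farther back than shut.
Start: joints at [-1.41, 0.276, 1.505, -0, 1.361, -0.121], TCP at [0.16, -0.552, 0.304] pointing down, gripper open.
Joint ranges: [-2.89, 2.89], [-0.75, 2.08], [0.22, 2.7], [-1.18, 4.32], [0.11, 2.71], [-2.7, 2.7]. Speed limits (rad/s): [2.57, 2.57, 3.14, 3.14, 3.14, 3.14].

### API

Orientations are given as a rotation vector (axis times angle).
In Python, from rig import telemetry, get_image, calibration, env gives the robot as it stands.
- The arm moves only by the shell command python3 -m handwheel 'ROWS' [FORCE]. ROWS is JSON, a list of rows, each a list of 3 entries, a list of its own where there are three numbers: the shift along the tool's x, y, z in m, then the turn, a rotation vector about the tool's x, y, z in rad, then the finger opening in m, from 0 to 0.0854. In form: [[[tx, ty, tz], [rx, ry, rz], hand], ...]. A call has 1 to 8 rows; each row is the pose to reach, as a shift and turn from the pose commanded when the call began, along the tool's axes at that moment; what a row does not reach only later rows make up. A row lasts 1/8 s, in which the tool goes at most 62.5 mm and 10.7 degrees, less where a joint would pass 70% of its speed; a pose out of reach is approached as far as the arm can. A call with a gripper value outside its range is refused whole. The fingers move at their own pace and stop on an object; FORCE is the grip in N (left out, the last holds). Time passes only in rows, so rows that repeat a pose let the fingers close. It gives the time, the measured TCP pose, the force and the opening at its end, in the units of the state.
- telemetry.state(): the state, without advancing time (a new reading comes with each control period).
- get_image(name): name is "scene" or "side" or "wrist"; returns (picture, depth): 420x560x3 uint8, red, green, blue; 420x560 float32, m along the optical axis (not along the pixel's ray), 0 where there is no reading.
- calibration(name): a dict with "K" (3x3 intrinsics, pixels), "dist" ([k1, k2, p1, p2, k3] as OpenCV has them; the pictures are not rectified), "R" (3x3) and "t" (3): a world point X has camera coordinates R X + t; the wrist camera has in their place "hand_eye" (4x4, takes a point from camera to tool coordinates, whose origin is the TCP and whose axes are the tool frame's). Camera axes: x right, y down, z forward; pixel columns grow to the right and rows downward; lengths in m; the calibration is good to about 2 mm. A picture is of the moment at which its call begins: read the wrist's pose just before it. calibration takes no time and is no camera call.
- env.job_done(): hands the job in, once; it reports no verdict.
The state is a dict: "time_s": time; "joint_positions": joint angles; "joint_vel": joint speeds; "effort": joint torques, N m; "tool_pos": TCP position; "ee_rot": TCP orientation; "wrist_force": force on the tool from outside, world axes, zero at the start; "wrist_torque": the same for the moment, N m; "width": finger opening in m.
Only numpy, scipy, OpenCV 4.12 (cv2) and the standard library are available. Lean on these libraries where they do the work, as an engineer would, in place of code of your own. Each camera call takes 0.05 s, during which the arm holds its last target.

### The job

In the pottery room, set the kiln controller for the next firing: turn its dial until the pointer stands at the broad black mark on the scale, and let go of it. Then put the round guard cap over the dial and press it straight down until it snaps and its rim sits fully home on the housing, leaving the dial at the mark and the other things where they are. Keep pressing the cap down firmly and finish like that, still holding and pressing it; do not let go.

Things in the scene. Friction and masses are not known exactly. Their poses are not given: they have to be found in the camera images.
- controller: Grey kiln control box fixed to the table, 45 mm high. Origin on the table under the dial's axis, z up; the box spans x -75..+125 and y -75..+75 mm about it, with a flat dark display at its +x end. Round the dial's axis a bare-metal boss 84 mm across stands 20 mm above the box top, its upper edge bevelled 3 mm; the scale is on its flat top.
- dial (a joint): Dial angle (rad), 0 to 4.71, growing clockwise seen from above; it stays where it is left. At 0 the pointer lies along the box's own direction 135 degrees (between -x and +y). Scale lines are 15 degrees (0.262 rad) apart; the broad mark is at 2.094 rad. The dial starts 0.6 to 1.3 rad short of the mark: turn it clockwise.
- dial_grip (a point): On the dial's axis, 30 mm above the boss top (95 mm above the table): the height to grip. The dial is a black disc 42 mm across, 8 mm high, with an upright grip bar on it 14 mm thick, 40 mm long, top 38 mm above the boss. The point's own x axis runs along the bar, the way the pointer points.
- dial_pointer (a point): Pointer end of the dial: the end of the white line on top of the grip bar, 20 mm from the axis, 38 mm above the boss top.
- mark (a point): Middle of the broad black mark on the boss top (a line 5.5 mm wide and 14 mm long, all the others are thin), 32 mm from the dial's axis.
- seat (a point): Centre of the cap's seat: on the dial's axis, at the height of the box top (45 mm above the table). Four sprung steel balls, the snap catches, stand 4.5 mm out of the boss's side 10.5 mm above the box top.
- cap: Loose white plastic guard cap, a round cup mouth down on the table, 80 to 165 g, 100 mm across, 64 mm high, with a straight grip rib on top. Origin at the centre of its rim (underside), z up, x along the rib. Inside it is 61 mm deep and 94 mm wide; a bead round the mouth narrows it to 88 mm. It fits the boss in any yaw; home, its origin is at point seat.
- cap_grip (a point): Grip point on the rib, on the cap's axis, 86 mm above its rim. The rib is 14 mm thick, 44 mm long along the cap's x, 64 to 94 mm above the rim. Lowered over the boss, the cap meets the catches with its rim 13 mm above the box top; 10 to 15 N takes it past them, the force drops and the springs pull it on, then the rim meets the hard box top: keep 10 to 25 N on it.
- glaze_jar: Bystander: closed jar, 72 mm across, 100 mm high; origin under its centre. Leave alone.
- beaker: Bystander: white ceramic cup, 76 mm across, 100 mm high; origin under its centre. Leave alone.
- mould: Bystander: round plaster hump mould, 140 mm across, 48 mm high; origin under its centre. Leave alone.
There are look-alikes about, which are no part of the job. Leave any brown look-alike of the controller alone.

How it is judged:
By the outcome, as a careful person would: the job done as asked, in the order asked, and still so for the second after the job is handed in, while the arm keeps its last pose, push and grip.
It also fails if it takes over 48 s, if anything falls off the work surface, if the arm or the gripper's body presses on something with over 40 N, if the wrist force passes 120 N, or if a joint passes its speed limit or range.

## Working session

There is one attempt and no reset: what is moved stays moved. The work goes in short steps, Python scripts to look and compute and a shell command to move; the robot and the scene stay as the last step left them, time stands still between calls to the robot, and variables do not carry over. Pictures are saved under pics/ and viewed, and the job is handed in when it is done.

```bash
ls; mkdir -p pics; python3 - <<'E'
from rig import telemetry, get_image, calibration, env
import cv2,numpy as np
print(telemetry.state())
for n in ["scene","side"]:
    im,d=get_image(n); cv2.imwrite(f"pics/{n}0.png",im[:,:,::-1]); np.savez(f"pics/{n}0.npz",im=im,d=d)
    print(n,calibration(n))
print(calibration("wrist"))
E
```

```text
pics
{'time_s': 0.0, 'joint_positions': array([-1.40997789e+00,  2.76599209e-01,  1.50616824e+00, -4.03918335e-06,
        1.36073010e+00, -1.21025983e-01]), 'joint_vel': array([-2.16329470e-03,  1.09061152e-03,  7.48968520e-04,  7.05582848e-04,
        3.35662012e-04,  2.70105393e-05]), 'effort': array([-4.65802441e-04, -4.16786349e+01, -2.45811027e+01, -2.33073166e-05,
        1.09337055e-02,  6.39469064e-07]), 'tool_pos': array([ 0.15983509, -0.55190128,  0.30302322]), 'ee_rot': array([-2.51038273e+00,  1.88661198e+00,  2.16086880e-03]), 'wrist_force': array([-0.63338502, -0.78135458,  0.07347464]), 'wrist_torque': array([0.10979665, 0.01220038, 0.02380887]), 'width': 0.08531203325567542}
scene {'K': array([[456.88958939,   0.        , 285.04828303],
       [  0.        , 456.88958939, 209.40877494],
       [  0.        ,   0.        ,   1.        ]]), 'dist': array([-0.01151064,  0.        ,  0.        ,  0.        ,  0.        ]), 'R': array([[ 0.84812915,  0.52964243, -0.01248359],
       [ 0.32819936, -0.54375902, -0.77240618],
       [-0.41588715,  0.6510031 , -0.63500618]]),
[... 399 characters left out ...]
4],
       [ 0.18086597, -0.59203585, -0.78535409]]), 't': array([0.44961115, 0.18401473, 1.52472851])}
{'K': array([[320.15704635,   0.        , 285.124434  ],
       [  0.        , 320.15704635, 207.60393309],
       [  0.        ,   0.        ,   1.        ]]), 'dist': array([-0.05115444,  0.        ,  0.        ,  0.        ,  0.        ]), 'hand_eye': array([[ 9.99999266e-01,  7.13067266e-04, -9.79931667e-04,
        -1.03589159e-03],
       [-3.61378890e-04,  9.47247023e-01,  3.20504206e-01,
        -8.17099615e-02],
       [ 1.15677841e-03, -3.20503616e-01,  9.47246585e-01,
        -6.98569648e-02],
       [ 0.00000000e+00,  0.00000000e+00,  0.00000000e+00,
         1.00000000e+00]])}
```

View pics/scene0.png

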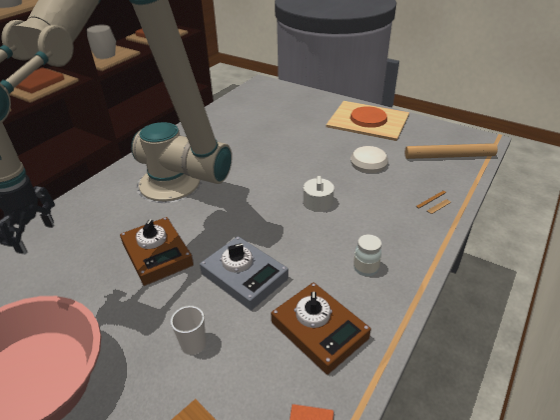

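View pics/side0.png

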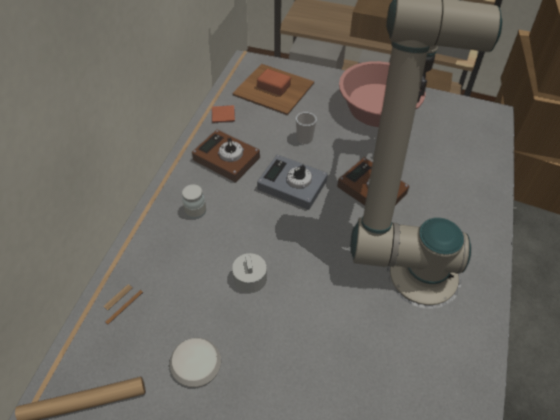

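The scene view shows the grey controller with its dial at about (237,257) and two brown look-alikes at (150,240) and (313,312). The cap with its rib is at (319,190), the beaker at (190,328), the jar at (368,253) and the mould at (369,158). The side view shows the dial at (300,176) and the cap at (250,270).

```bash
cat > h.py <<'E'
from rig import telemetry, get_image, calibration, env
import cv2,numpy as np
from scipy.spatial.transform import Rotation as Rn
def cloud(name,d,st=None):
    c=calibration(name);K=c['K'];H,W=d.shape
    u,v=np.meshgrid(np.arange(W),np.arange(H))
    p=cv2.undistortPoints(np.stack([u,v],-1).reshape(-1,1,2).astype(np.float64),K,c['dist']).reshape(H,W,2)
    X=np.concatenate([p,np.ones((H,W,1))],-1)*d[...,None]
    if name=='wrist':
        h=c['hand_eye'];X=X@h[:3,:3].T+h[:3,3]
        R=Rn.from_rotvec(st['ee_rot']).as_matrix();X=X@R.T+st['tool_pos']
    else: X=(X-c['t'])@c['R']
    X[d<=0]=np.nan
    return X
def snap(name,tag):
    st=telemetry.state();im,d=get_image(name);cv2.imwrite(f"pics/{tag}.png",im[:,:,::-1]);np.savez(f"pics/{tag}.npz",im=im,d=d,pos=st['tool_pos'],rot=st['ee_rot'])
    return st,im,d,cloud(name,d,st)
E
python3 - <<'E'
from h import *
for n,pts in [("scene",{"dial":(237,257),"cap":(319,190),"beaker":(190,328),"jar":(368,253),"mould":(369,158)}),("side",{"dial":(300,176),"cap":(250,270)})]:
    f=np.load(f"pics/{n}0.npz");X=cloud(n,f['d'])
    for k,(u,v) in pts.items():
        print(n,k,X[v,u].round(3))
        w=X[v-45:v+45,u-50:u+50].reshape(-1,3);im=f['im'][v-45:v+45,u-50:u+50].reshape(-1,3)
        lo,hi={'dial':(.062,.068),'cap':(.061,.068)}.get(k,(.04,.11))
        m=(w[:,2]>lo)&(w[:,2]<hi)&(np.hypot(*(w[:,:2]-X[v,u,:2]).T)<.09)
        q=w[m];print('   n',m.sum(),'mid',((q.min(0)+q.max(0))/2).round(3),'ext',(q.max(0)-q.min(0)).round(3))
    if n=="scene":
        w=X.reshape(-1,3);m=(w[:,2]>.042)&(w[:,2]<.048)&(np.hypot(w[:,0]-X[257,237,0],w[:,1]-X[257,237,1])<.16)
        b=w[m][:,:2].astype(np.float32);print(len(b),cv2.minAreaRect(b))
for n,(u,v) in {"scene":(237,257),"side":(300,176)}.items():
    im=cv2.imread(f"pics/{n}0.png");cv2.imwrite(f"pics/{n}_z.png",cv2.resize(im[v-50:v+50,u-60:u+60],None,fx=6,fy=6,interpolation=cv2.INTER_CUBIC))
E
```

```text
scene dial [ 0.476 -0.227  0.072]
   n 267 mid [ 0.47  -0.22   0.065] ext [0.083 0.083 0.006]
scene cap [0.519 0.157 0.068]
   n 356 mid [0.508 0.175 0.064] ext [0.1   0.101 0.007]
scene beaker [ 0.493 -0.449  0.028]
   n 1042 mid [ 0.515 -0.468  0.073] ext [0.077 0.076 0.065]
scene jar [ 0.778 -0.045  0.089]
   n 704 mid [ 0.768 -0.02   0.073] ext [0.068 0.068 0.067]
scene mould [0.569 0.443 0.048]
   n 431 mid [0.556 0.473 0.048] ext [0.117 0.117 0.016]
1790 ((0.4618223309516907, -0.22549213469028473), (0.1667548269033432, 0.2711891233921051), 83.29422760009766)
side dial [ 0.462 -0.209  0.074]
   n 158 mid [ 0.466 -0.215  0.065] ext [0.082 0.082 0.006]
side cap [0.495 0.197 0.087]
   n 563 mid [0.507 0.178 0.064] ext [0.099 0.102 0.007]
```

View pics/scene_z.png

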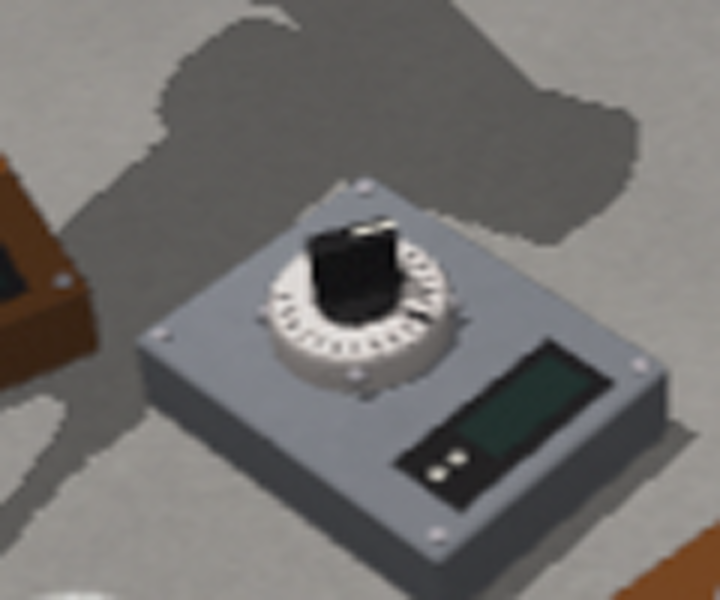

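```bash
cat >> h.py <<'E'
def plan(p,yaw):
    """shift & turn for TCP p, tool down with jaw x axis at world yaw (mod pi)"""
    st=telemetry.state();R=Rn.from_rotvec(st['ee_rot']).as_matrix()
    sh=R.T@(np.array(p)-st['tool_pos'])
    y0=np.arctan2(R[1,0],R[0,0]); print('cur yaw deg',np.degrees(y0).round(2),'j6',st['joint_positions'][5].round(3),'tilt',R[:,2].round(4))
    out=[]
    for k in (0,1):
        dy=(yaw+k*np.pi-y0+np.pi)%(2*np.pi)-np.pi
        c,s=np.cos(yaw+k*np.pi),np.sin(yaw+k*np.pi)
        Rt=np.array([[c,s,0],[s,-c,0],[0,0,-1]])
        print('shift',sh.round(4),'turn',Rn.from_matrix(R.T@Rt).as_rotvec().round(4))
E
python3 - <<'E'
from h import *
plan([.468,-.217-.0,.30],0)
R=Rn.from_rotvec(telemetry.state()['ee_rot']).as_matrix();print(R.round(3))
E
```

```text
cur yaw deg -73.86 j6 -0.121 tilt [-3.0e-04  1.7e-03 -1.0e+00]
shift [-0.236  -0.3892  0.0036] turn [-0.0013  0.0013 -1.289 ]
shift [-0.236  -0.3892  0.0036] turn [1.4000e-03 1.4000e-03 1.8526e+00]
[[ 0.278 -0.961 -0.   ]
 [-0.961 -0.278  0.002]
 [-0.002 -0.    -1.   ]]
```

```bash
python3 -m handwheel '[[[-0.03,-0.05,0],[0,0,0],0.08],[[-0.06,-0.10,0],[0,0,0],0.08],[[-0.09,-0.15,0],[0,0,0],0.08],[[-0.12,-0.20,0],[0,0,0],0.08],[[-0.15,-0.25,0],[0,0,0],0.08],[[-0.18,-0.30,0],[0,0,0],0.08],[[-0.21,-0.35,0],[0,0,0],0.08],[[-0.236,-0.389,0],[0,0,0],0.08]]'
python3 -m handwheel '[[[0,0,0],[0,0,0],0.08],[[0,0,0],[0,0,0],0.08]]'
python3 - <<'E'
from h import *
st,im,d,X=snap('wrist','w1')
print(st['tool_pos'],st['time_s'])
w=X.reshape(-1,3)
def fit(lo,hi,r,c):
    m=(w[:,2]>lo)&(w[:,2]<hi)&(np.hypot(w[:,0]-c[0],w[:,1]-c[1])<r)
    q=w[m][:,:2].astype(np.float32);return q
c=(.468,-.217)
q=fit(.063,.067,.06,c);print('boss',len(q),cv2.minEnclosingCircle(q))
q=fit(.100,.107,.03,c);print('bar',len(q),cv2.minAreaRect(q))
q=fit(.041,.049,.2,c);print('box',len(q),cv2.minAreaRect(q))
print('heights',[np.nanmedian(w[(w[:,2]>a)&(w[:,2]<b)&(np.hypot(w[:,0]-c[0],w[:,1]-c[1])<.06)][:,2]).round(4) for a,b in ((.03,.055),(.06,.07),(.09,.12))])
E
```

```text
time_s: 1.1
tool_pos: [0.4691, -0.2156, 0.3036]
ee_rot: [-2.512, 1.886, 0.0]
wrist_force: [-0.1, -0.7, -0.4]
width: 0.0802
time_s: 1.35
tool_pos: [0.4675, -0.2176, 0.3035]
ee_rot: [2.511, -1.886, -0.001]
wrist_force: [0.4, 0.8, -0.1]
width: 0.08
[ 0.46752834 -0.21759201  0.30351773] 1.35
boss 3293 ((0.46744436025619507, -0.21898405253887177), 0.041116442531347275)
bar 673 ((0.4668845534324646, -0.21946530044078827), (0.03991640359163284, 0.014175808988511562), 52.22844696044922)
box 24442 ((0.4627234637737274, -0.22849112749099731), (0.3876391053199768, 0.19442686438560486), 3.681729793548584)
heights [np.float64(0.0447), np.float64(0.0646), np.float64(0.1025)]
```

View pics/w1.png

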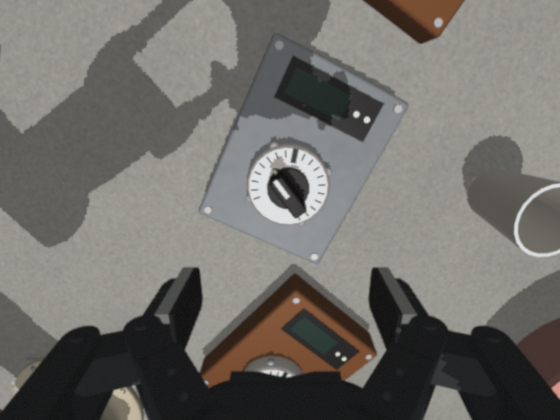

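```bash
python3 - <<'E'
from h import *
im=cv2.imread("pics/w1.png");cv2.imwrite("pics/w1z.png",cv2.resize(im[140:235,230:345],None,fx=6,fy=6,interpolation=cv2.INTER_CUBIC))
f=np.load("pics/w1.npz");X=cloud('wrist',f['d'],dict(ee_rot=f['rot'],tool_pos=f['pos']))
g=cv2.cvtColor(f['im'],cv2.COLOR_RGB2GRAY)
c=np.array([.4674,-.2192])
rel=X[...,:2]-c; r=np.hypot(rel[...,0],rel[...,1]); a=np.degrees(np.arctan2(rel[...,1],rel[...,0]))
m=(abs(X[...,2]-.065)<.004)&(r>.027)&(r<.038)
for t in range(-180,180,4):
    s=m&(a>=t)&(a<t+4); print(t,s.sum(),int(np.median(g[s])) if s.sum() else None,int(g[s].min()) if s.sum() else None,end=' | ')
m=(X[...,2]>.098)&(r<.025)&(g>110); print('\nwhite',m.sum(),rel[m].mean(0),a[m])
# box dir: grey top pixels
hsv=cv2.cvtColor(f['im'],cv2.COLOR_RGB2HSV)
w=(abs(X[...,2]-.045)<.002)
w=cv2.morphologyEx(w.astype(np.uint8),cv2.MORPH_OPEN,np.ones((5,5)))
n,l,s,cc=cv2.connectedComponentsWithStats(w)
for i in range(1,n):
    if s[i,4]>1500:
        q=X[l==i][:,:2].astype(np.float32);print(s[i],cv2.minAreaRect(q))
        R=cv2.minAreaRect(q)
E
```

```text
-180 23 225 222 | -176 21 225 224 | -172 21 224 224 | -168 19 225 223 | -164 25 224 186 | -160 19 223 140 | -156 13 223 135 | -152 8 217 173 | -148 9 174 125 | -144 9 218 195 | -140 12 223 176 | -136 11 217 169 | -132 11 173 156 | -128 16 222 206 | -124 21 224 184 | -120 23 216 156 | -116 21 211 145 | -112 25 224 222 | -108 21 224 213 | -104 23 199 148 | -100 25 220 160 | -96 22 224 219 | -92 24 223 195 | -88 22 181 147 | -84 25 224 199 | -80 21 224 211 | -76 23 222 205 | -72 27 194 151 | -68 24 224 212 | -64 26 224 217 | -60 23 214 150 | -56 23 211 153 | -52 28 224 198 | -48 28 224 202 | -44 22 209 152 | -40 27 215 144 | -36 25 224 203 | -32 28 224 205 | -28 23 200 148 | -24 29 218 163 | -20 25 224 207 | -16 27 223 188 | -12 26 188 150 | -8 27 219 193 | -4 24 220 199 | 0 28 126 73 | 4 26 68 67 | 8 27 146 79 | 12 24 221 192 | 16 31 218 174 | 20 25 197 153 | 24 26 220 189 | 28 27 218 154 | 32 27 183 127 | 36 26 181 130 | 40 27 218 152 | 44 27 222 152 | 48 26 181 148 | 52 27 207 157 | 56 23 224 170 | 60 28 223 215 | 64 26 192 151 | 68 27 221 190 | 72 25 224 219 | 76 25 222 188 | 80 24 
[... 2190 characters left out ...]
  -1.18786071  106.86307405
   97.06450223   93.78473105   76.19095144   40.15691112  -43.89483858
  115.1027066   115.8763714   101.36158209  125.18183505  133.75717443
 -107.17486584 -165.16595947 -109.43018162 -110.73425523 -113.6208551
 -157.69557287 -118.20483984 -154.4882451  -121.53180483 -128.29284639
 -126.48300137 -132.07740814 -135.08949549 -148.63197795 -140.90925393
   58.29973109   47.56556223   42.11029495]
[  202    36   197   227 17372] ((0.4915258586406708, -0.22332265973091125), (0.14876630902290344, 0.1976906657218933), 80.46585083007812)
[ 203  293  169   94 6655] ((0.22247590124607086, -0.28812167048454285), (0.14893454313278198, 0.19476845860481262), 63.88376235961914)
```

View pics/w1z.png

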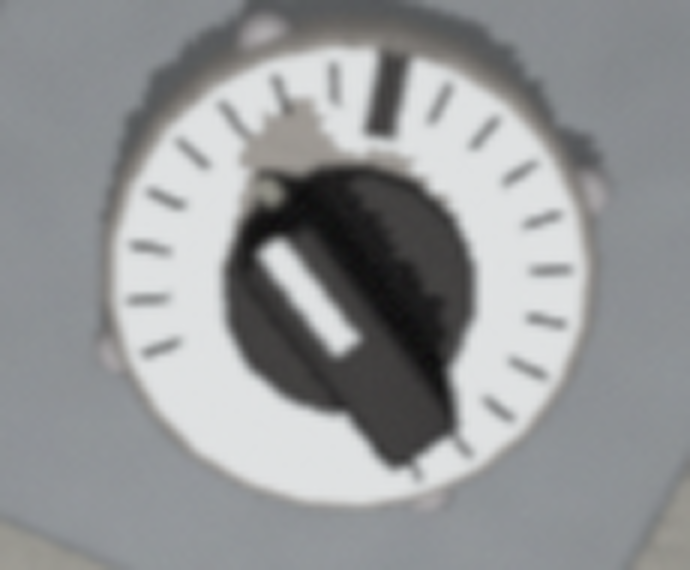

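Measured: dial axis about (0.467,-0.219), box yaw -9.5°, broad mark at 5.5° (which matches 135°-120°+yaw), and pointer at about 52.2°. The turn needed is therefore about 46.7° (0.815 rad) clockwise. In the zoomed wrist view the white pointer line runs up and left of the axis, and the broad mark is at the top.

```bash
python3 - <<'E'
from h import *
plan([.4671,-.2191,.149],np.radians(-37.8))
E
```

```text
cur yaw deg -73.89 j6 0.719 tilt [-1.e-03 -3.e-04 -1.e+00]
shift [0.001  0.0003 0.1546] turn [ 1.100e-03  3.000e-04 -6.298e-01]
shift [0.001  0.0003 0.1546] turn [ 4.0000e-04 -1.4000e-03  2.5118e+00]
```

```bash
python3 -m handwheel '[[[0.001,0,0.02],[0,0,-0.16],0.07],[[0.001,0,0.04],[0,0,-0.32],0.07],[[0.001,0,0.06],[0,0,-0.48],0.07],[[0.001,0,0.08],[0,0,-0.63],0.07],[[0.001,0,0.105],[0,0,-0.63],0.07],[[0.001,0,0.13],[0,0,-0.63],0.07],[[0.001,0,0.1545],[0,0,-0.63],0.07],[[0.001,0,0.1545],[0,0,-0.63],0.07]]' 40
python3 - <<'E'
from h import *
plan([.4671,-.2191,.149],np.radians(-37.8)); snap('wrist','w2')
E
```

```text
time_s: 2.4
tool_pos: [0.4663, -0.219, 0.1479]
ee_rot: [-2.971, 1.02, 0.007]
wrist_force: [-0.3, 0.5, -0.3]
width: 0.0702
cur yaw deg -37.89 j6 0.088 tilt [-0.004   0.0021 -1.    ]
shift [ 0.0007 -0.0004 -0.0011] turn [ 0.0008  0.0044 -0.0015]
shift [ 0.0007 -0.0004 -0.0011] turn [ 7.0000e-03 -1.3000e-03  3.1401e+00]
```

View pics/w2.png

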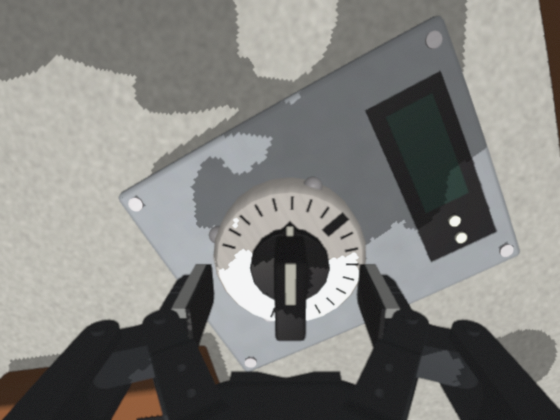

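The bar at (290,300) stands between and parallel to the jaws. I'll close on it.

```bash
python3 -m handwheel '[[[0,0,0],[0,0,0],0.05],[[0,0,-0.001],[0,0,0],0.03],[[0,0,-0.001],[0,0,0],0.010],[[0,0,-0.001],[0,0,0],0.010],[[0,0,-0.001],[0,0,0],0.010],[[0,0,-0.001],[0,0,0],0.010]]' 40
```

```text
time_s: 3.2
tool_pos: [0.4687, -0.2187, 0.1513]
ee_rot: [2.972, -1.016, 0.003]
wrist_force: [-1.0, -0.9, 5.8]
width: 0.0134
```

```bash
python3 -m handwheel '[[[0,0,-0.001],[0,0,0.12],0.010],[[0,0,-0.001],[0,0,0.25],0.010],[[0,0,-0.001],[0,0,0.38],0.010],[[0,0,-0.001],[0,0,0.51],0.010],[[0,0,-0.001],[0,0,0.64],0.010],[[0,0,-0.001],[0,0,0.74],0.010],[[0,0,-0.001],[0,0,0.815],0.010],[[0,0,-0.001],[0,0,0.815],0.010]]'
python3 - <<'E'
from h import *
plan([.4671,-.2191,.149],np.radians(5.5-90)); print(telemetry.state()['wrist_torque'])
snap('wrist','w3')
im=cv2.imread('pics/w3.png');cv2.imwrite('pics/w3z.png',cv2.resize(im[160:370,180:400],None,fx=2.7,fy=2.7))
E
```

```text
time_s: 4.2
tool_pos: [0.4692, -0.2197, 0.1514]
ee_rot: [2.327, -2.109, 0.006]
wrist_force: [2.4, -4.7, -4.2]
width: 0.0133
cur yaw deg -84.38 j6 0.902 tilt [ 0.0023 -0.0029 -1.    ]
shift [-0.0008  0.0021  0.0024] turn [-0.002  -0.0031  0.0021]
shift [-0.0008  0.0021  0.0024] turn [ 4.9000e-03 -3.1000e-03 -3.1395e+00]
[-0.77288543 -0.37538699  0.00615006]
```

View pics/w3z.png

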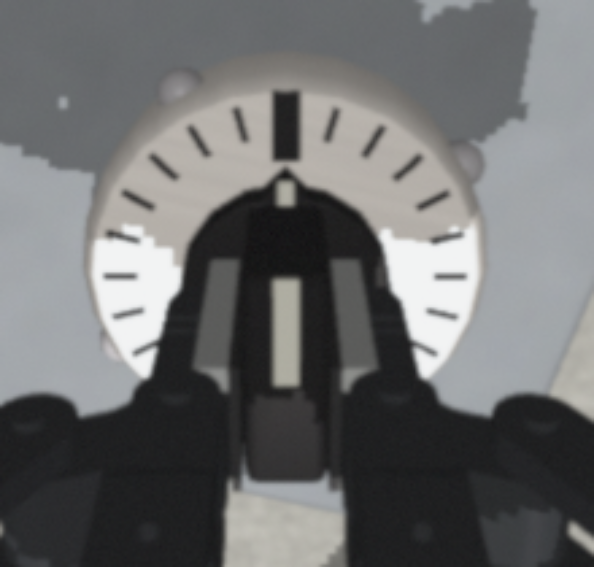

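The pointer line at (286,190) and the arrowhead at (286,172) line up with the broad mark at (286,125). Next I release and lift.

```bash
python3 -m handwheel '[[[0,0,0],[0,0,0],0.03],[[0,0,0],[0,0,0],0.07],[[0,0,0],[0,0,0],0.07],[[0,0,-0.04],[0,0,0],0.07],[[0,0,-0.09],[0,0,0],0.07],[[0,0,-0.15],[0,0,0],0.07],[[0,0,-0.15],[0,0,0],0.07],[[0,0,-0.15],[0,0,0],0.07]]'
cat > dial.py <<'E'
from h import *
import sys
st,im,d,X=snap('wrist',sys.argv[1])
g=cv2.cvtColor(im,cv2.COLOR_RGB2GRAY);w=X.reshape(-1,3);c=np.array([.4672,-.219])
def fit(lo,hi,r):
    m=(w[:,2]>lo)&(w[:,2]<hi)&(np.hypot(w[:,0]-c[0],w[:,1]-c[1])<r)
    return w[m][:,:2].astype(np.float32)
q=fit(.062,.068,.06);cc,rad=cv2.minEnclosingCircle(q);print('boss',cc,rad)
print('bar',cv2.minAreaRect(fit(.099,.108,.03)))
rel=X[...,:2]-np.array(cc);r=np.hypot(rel[...,0],rel[...,1]);a=np.degrees(np.arctan2(rel[...,1],rel[...,0]))
m=(abs(X[...,2]-.065)<.004)&(r>.027)&(r<.038)&(g<100);print('mark angle',np.median(a[m]),m.sum())
w_=(abs(X[...,2]-.045)<.002);w_=cv2.morphologyEx(w_.astype(np.uint8),cv2.MORPH_OPEN,np.ones((5,5)))
n,l,s,_=cv2.connectedComponentsWithStats(w_)
for i in range(1,n):
    if s[i,4]>8000: print('box',s[i],cv2.minAreaRect(X[l==i][:,:2].astype(np.float32)))
cv2.imwrite(f'pics/{sys.argv[1]}z.png',cv2.resize(im[120:250,210:360,::-1],None,fx=5,fy=4.6,interpolation=cv2.INTER_CUBIC))
E
python3 dial.py w4
```

```text
time_s: 5.25
tool_pos: [0.4677, -0.218, 0.301]
ee_rot: [2.326, -2.111, -0.001]
wrist_force: [-1.3, -0.1, -0.2]
width: 0.07
boss (0.4671586751937866, -0.21974316239356995) 0.041512053459882736
bar ((0.46727675199508667, -0.21980570256710052), (0.039926882833242416, 0.013272835873067379), 5.379562854766846)
mark angle 6.03394237292145 42
box [  208    40   186   217 18171] ((0.4915519654750824, -0.22339963912963867), (0.14848603308200836, 0.19801679253578186), 80.54130554199219)
```

View pics/w4z.png

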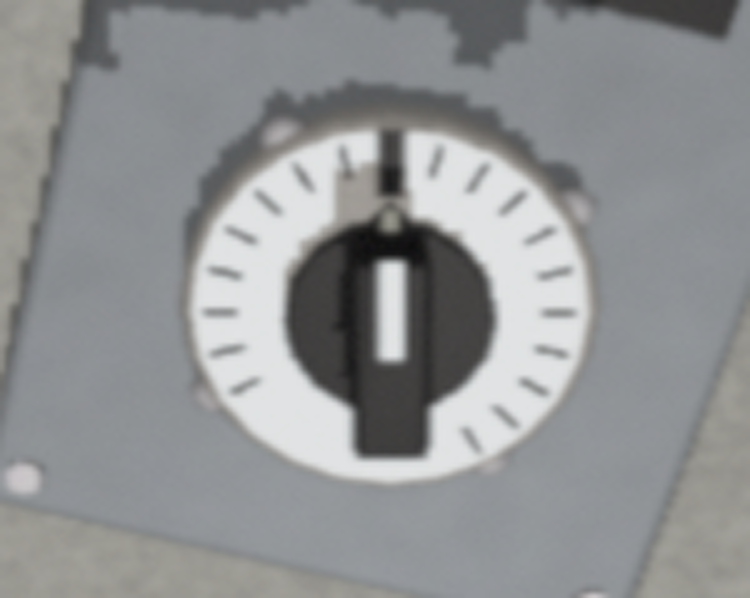

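Dial angle 5.4° against the mark at 5.5-6.0°, so the dial is set. Next, the cap.

```bash
python3 - <<'E'
from h import *
plan([.5075,.1765,.30],np.radians(-84.4))
E
```

```text
cur yaw deg -84.44 j6 0.903 tilt [-0.0023  0.0015 -1.    ]
shift [-0.3886 -0.0781  0.0006] turn [ 0.0022  0.0017 -0.0007]
shift [-0.3886 -0.0781  0.0006] turn [ 2.7000e-03 -3.4000e-03  3.1408e+00]
```

```bash
python3 -m handwheel '[[[-0.06,-0.012,0],[0,0,0],0.08],[[-0.12,-0.024,0],[0,0,0],0.08],[[-0.18,-0.036,0],[0,0,0],0.08],[[-0.24,-0.048,0],[0,0,0],0.08],[[-0.30,-0.060,0],[0,0,0],0.08],[[-0.355,-0.071,0],[0,0,0],0.08],[[-0.389,-0.078,0],[0,0,0],0.08],[[-0.389,-0.078,0],[0,0,0],0.08]]'
python3 -m handwheel '[[[0,0,0],[0,0,0],0.08]]'
python3 - <<'E'
from h import *
st,im,d,X=snap('wrist','c1');print(st['tool_pos'],st['wrist_force'])
w=X.reshape(-1,3);c=np.array([.5075,.1765])
def fit(lo,hi,r):
    m=(w[:,2]>lo)&(w[:,2]<hi)&(np.hypot(w[:,0]-c[0],w[:,1]-c[1])<r)
    return w[m]
q=fit(.060,.068,.08);print('top',cv2.minEnclosingCircle(q[:,:2].astype(np.float32)),np.median(q[:,2]))
q=fit(.089,.1,.04);r=cv2.minAreaRect(q[:,:2].astype(np.float32));print('rib',r,np.median(q[:,2]))
E
```

```text
time_s: 6.3
tool_pos: [0.5074, 0.1784, 0.299]
ee_rot: [2.328, -2.105, -0.005]
wrist_force: [0.3, -0.3, 0.7]
width: 0.08
time_s: 6.42
tool_pos: [0.5076, 0.1758, 0.2998]
ee_rot: [2.324, -2.109, -0.002]
wrist_force: [-0.5, -0.5, 0.0]
width: 0.08
[0.50756652 0.17575381 0.29981138] [-0.49585582 -0.47779611  0.04325782]
top ((0.5057054758071899, 0.17574498057365417), 0.050790898501873016) 0.06376812581249879
rib ((0.5058966279029846, 0.17595656216144562), (0.01432944554835558, 0.04420239105820656), 28.906679153442383) 0.09355964444033397
```

View pics/c1.png

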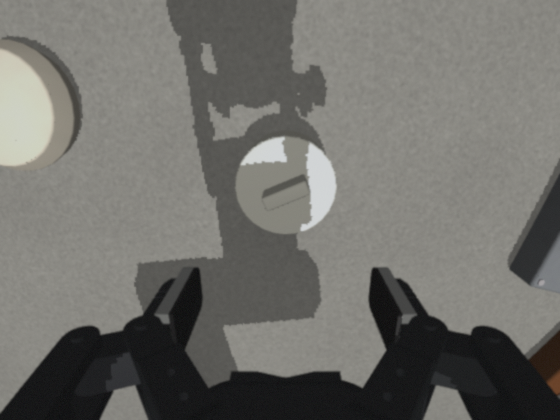

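Rib's thin direction is 28.9° and its centre is at (0.5058,0.1758). Cap radius 50.8 mm and rib 14.3x44.2 mm match the given sizes. The jaws need to turn +113° in world (-1.977 about tool z).

```bash
python3 -m handwheel '[[[0,0,0.005],[0,0,-0.18],0.07],[[0,0,0.01],[0,0,-0.36],0.07],[[0,0,0.02],[0,0,-0.54],0.07],[[0,0,0.03],[0,0,-0.72],0.07],[[0,0,0.04],[0,0,-0.90],0.07],[[0,0,0.05],[0,0,-1.08],0.07],[[0,0,0.06],[0,0,-1.26],0.07],[[0,0,0.06],[0,0,-1.44],0.07]]'
python3 - <<'E'
from h import *
plan([.5058,.1758,.1405],np.radians(28.9))
E
```

```text
time_s: 7.48
tool_pos: [0.5076, 0.1745, 0.2402]
ee_rot: [3.14, -0.048, -0.004]
wrist_force: [-0.2, -0.4, -0.5]
width: 0.0699
cur yaw deg -1.74 j6 0.232 tilt [-0.0026 -0.001  -1.    ]
shift [-0.0016 -0.0013  0.0997] turn [ 4.000e-04  2.800e-03 -5.347e-01]
shift [-0.0016 -0.0013  0.0997] turn [ 3.8000e-03 -5.0000e-04  2.6069e+00]
```

```bash
python3 -m handwheel '[[[-0.0015,-0.001,0.01],[0,0,-0.18],0.07],[[-0.0015,-0.001,0.02],[0,0,-0.36],0.07],[[-0.0015,-0.001,0.035],[0,0,-0.535],0.07],[[-0.0015,-0.001,0.06],[0,0,-0.535],0.07],[[-0.0015,-0.001,0.085],[0,0,-0.535],0.07],[[-0.0015,-0.001,0.099],[0,0,-0.535],0.07],[[-0.0015,-0.001,0.099],[0,0,-0.535],0.07]]' 80
python3 - <<'E'
from h import *
plan([.5058,.1758,.1405],np.radians(28.9));snap('wrist','c2')
E
```

```text
time_s: 8.35
tool_pos: [0.5063, 0.1764, 0.1415]
ee_rot: [3.044, 0.777, -0.004]
wrist_force: [1.1, 0.4, -0.1]
width: 0.0703
cur yaw deg 28.63 j6 -0.294 tilt [-2.3e-03 -7.0e-04 -1.0e+00]
shift [-0.0007  0.0003  0.001 ] turn [-0.0005  0.0023 -0.0047]
shift [-0.0007  0.0003  0.001 ] turn [3.6000e-03 8.0000e-04 3.1369e+00]
```

View pics/c2.png

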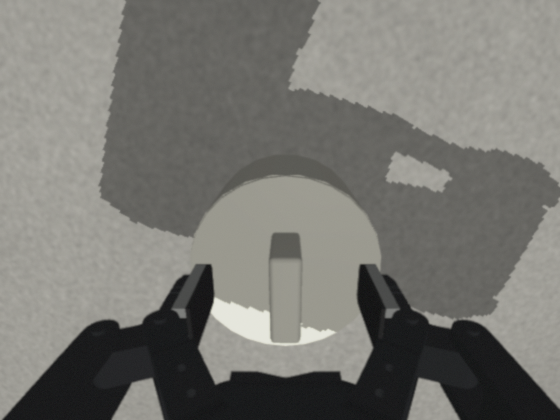

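The rib at (286,290) is centred between the jaws. I'll close and lift.

```bash
python3 -m handwheel '[[[0,0,0],[0,0,0],0.04],[[0,0,0],[0,0,0],0.01],[[0,0,0],[0,0,0],0.01],[[0,0,0],[0,0,0],0.01],[[0,0,0],[0,0,0],0.01],[[0,0,-0.01],[0,0,0],0.01]]' 80
python3 - <<'E'
from h import *
s=telemetry.state();print(s['tool_pos'],s['wrist_force'],s['wrist_torque'],s['width'])
E
```

```text
time_s: 9.15
tool_pos: [0.5062, 0.1772, 0.1519]
ee_rot: [-3.043, -0.779, 0.003]
wrist_force: [-0.4, 0.1, -1.6]
width: 0.0126
[0.50615764 0.17723596 0.15191194] [-0.41014405  0.08379637 -1.57930331] [ 0.02664863  0.03117833 -0.0154003 ] 0.01259839163914856
```

```bash
python3 -m handwheel '[[[0,0,-0.05],[0,0,0],0.01],[[0,0,-0.10],[0,0,0],0.01],[[0,0,-0.145],[0,0,0],0.01],[[0,0,-0.145],[0,0,0],0.01]]'
python3 - <<'E'
from h import *
st,im,d,X=snap('wrist','c3')
R=Rn.from_rotvec(st['ee_rot']).as_matrix();T=(X-st['tool_pos'])@R
print(st['tool_pos'])
q=T.reshape(-1,3);q=q[(q[:,2]>.06)&(q[:,2]<.10)&(np.hypot(q[:,0],q[:,1])<.07)]
print(np.histogram(q[:,2],bins=np.arange(.06,.1,.002)))
z=np.median(q[:,2]);k=q[abs(q[:,2]-z)<.003];print(z,cv2.minEnclosingCircle(k[:,:2].astype(np.float32)),k.min(0),k.max(0))
# plane tilt
A=np.c_[k[:,:2],np.ones(len(k))];print(np.linalg.lstsq(A,k[:,2],rcond=None)[0])
plan([.4671,-.2192,.30],np.radians(28.9))
E
```

```text
time_s: 9.65
tool_pos: [0.5086, 0.1778, 0.3018]
ee_rot: [3.043, 0.779, 0.015]
wrist_force: [-0.6, -0.9, -1.4]
width: 0.0122
[0.50860205 0.17778909 0.30178615]
(array([  172,   152,   134,   114,    85,    45,    51,    40,  1329,
       14244,   689,   126,   113,    96,   110,    94,    94,    92,
          87,    87]), array([0.06 , 0.062, 0.064, 0.066, 0.068, 0.07 , 0.072, 0.074, 0.076,
       0.078, 0.08 , 0.082, 0.084, 0.086, 0.088, 0.09 , 0.092, 0.094,
       0.096, 0.098, 0.1  ]))
0.0788483832996284 ((-0.001027624006383121, 0.0003894592518918216), 0.05075734481215477) [-0.05116377 -0.04980493  0.07589418] [0.049329   0.05065439 0.0818483 ]
[ 0.0044511  -0.00219451  0.07883451]
cur yaw deg 28.71 j6 -0.294 tilt [ 4.e-03  8.e-04 -1.e+00]
shift [-0.2258  0.3286 -0.0012] turn [ 0.0012 -0.0039 -0.0033]
shift [-0.2258  0.3286 -0.0012] turn [-6.1000e-03 -1.9000e-03  3.1383e+00]
```

View pics/c3.png

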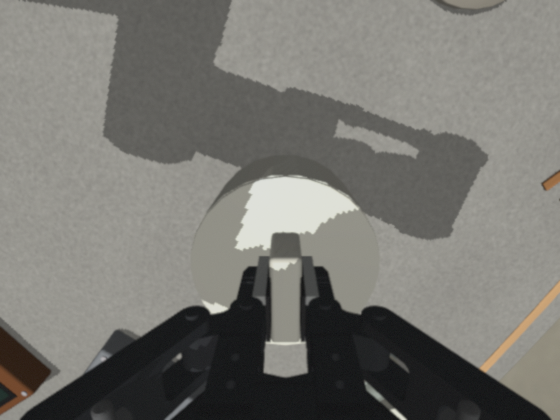

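```bash
python3 -m handwheel '[[[-0.028,0.041,0],[0,0,0],0.01],[[-0.056,0.082,0],[0,0,0],0.01],[[-0.084,0.123,0],[0,0,0],0.01],[[-0.113,0.164,0],[0,0,0],0.01],[[-0.141,0.205,0],[0,0,0],0.01],[[-0.169,0.246,0],[0,0,0],0.01],[[-0.197,0.287,0],[0,0,0],0.01],[[-0.225,0.328,0],[0,0,0],0.01]]'
python3 -m handwheel '[[[0,0,0],[0,0,0],0.01],[[0,0,0],[0,0,0],0.01],[[0,0,0],[0,0,0],0.01]]'
python3 - <<'E'
from h import *
P=[]
for i in range(8):
    s=telemetry.state();P.append(np.r_[s['tool_pos'],Rn.from_rotvec(s['ee_rot']).as_matrix()[:,2],s['wrist_force']]);
    if i==0: snap('side','s5')
    elif i==1: snap('scene','sc5')
    else: get_image('wrist')
P=np.array(P);print(P.round(4),P.mean(0).round(4),telemetry.state()['time_s'])
plan([.4673,-.2196,.25],np.radians(28.9))
E
```

```text
time_s: 10.7
tool_pos: [0.4658, -0.2195, 0.2955]
ee_rot: [-3.041, -0.778, 0.004]
wrist_force: [1.0, -0.3, -1.4]
width: 0.0127
time_s: 11.08
tool_pos: [0.4667, -0.2171, 0.2967]
ee_rot: [-3.041, -0.78, 0.001]
wrist_force: [-0.4, -0.3, -1.4]
width: 0.0126
[[ 4.6670e-01 -2.1710e-01  2.9670e-01 -1.3000e-03  1.3000e-03 -1.0000e+00
  -3.6970e-01 -3.4440e-01 -1.4422e+00]
 [ 4.6690e-01 -2.1710e-01  2.9700e-01 -8.0000e-04  8.0000e-04 -1.0000e+00
   2.2200e-02  3.4090e-01 -1.1646e+00]
 [ 4.6700e-01 -2.1720e-01  2.9720e-01 -4.0000e-04  5.0000e-04 -1.0000e+00
  -9.7850e-01  2.6150e-01 -1.1162e+00]
 [ 4.6710e-01 -2.1730e-01  2.9740e-01 -1.0000e-04  1.0000e-04 -1.0000e+00
   1.1780e-01  6.7900e-02 -1.6960e+00]
 [ 4.6710e-01 -2.1750e-01  2.9750e-01  1.0000e-04 -0.0000e+00 -1.0000e+00
   1.5470e-01 -6.5100e-02 -8.5860e-01]
 [ 4.6710e-01 -2.1770e-01  2.9750e-01  2.0000e-04 -2.0000e-04 -1.0000e+00
  -3.2700e-01  2.5000e-03 -1.7768e+00]
 [ 4.6710e-01 -2.1780e-01  2.9750e-01  2.0000e-04 -2.0000e-04 -1.0000e+00
  -4.7380e-01 -6.1900e-02 -1.4168e+00]
 [ 4.6710e-01 -2.1800e-01  2.9760e-01  2.0000e-04 -3.0000e-04 -1.0000e+00
  -7.1360e-01  3.3030e-01 -1.2281e+00]] [ 4.6700e-01 -2.1750e-01  2.9730e-01 -2.0000e-04  3.0000e-04 -1.0000e+00
 -3.2100e-01  6.6500e-02 -1.3374e+00] 11.475
cur yaw deg 28.74 j6 -1.073 tilt [ 2.e-04 -2.e-04 -1.e+00]
shift [-0.0005  0.0014  0.0475] turn [ 0.0003 -0.0001 -0.0029]
shift [-0.0005  0.0014  0.0475] turn [-2.0000e-04 -5.0000e-04  3.1387e+00]
```

View pics/s5.png

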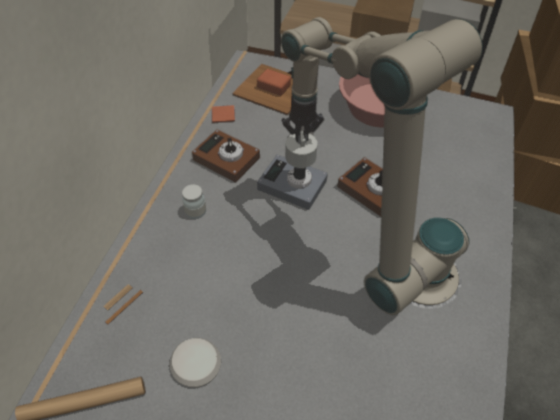

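The cap hangs over the dial at (302,148) in the side view, level. I'll lower it in stages.

```bash
python3 -m handwheel '[[[-0.0003,0.0012,0.02],[0,0,0],0.01],[[-0.0003,0.0012,0.04],[0,0,0],0.01],[[-0.0003,0.0012,0.06],[0,0,0],0.01],[[-0.0003,0.0012,0.075],[0,0,0],0.01],[[-0.0003,0.0012,0.082],[0,0,0],0.01],[[-0.0003,0.0012,0.082],[0,0,0],0.01],[[-0.0003,0.0012,0.082],[0,0,0],0.01]]'
python3 - <<'E'
from h import *
for n in ('side','scene'):
    st,im,d,X=snap(n,n+'6'); print(st['tool_pos'].round(4),st['wrist_force'].round(1))
    w=X.reshape(-1,3);c=st['tool_pos'][:2]
    zt=st['tool_pos'][2]-.140+.064
    m=(abs(w[:,2]-zt)<.004)&(np.hypot(*(w[:,:2]-c).T)<.08);k=w[m][:,:2].astype(np.float32)
    print('cap top',m.sum(),cv2.minEnclosingCircle(k),np.median(w[m][:,2]))
    v,u={'side':(165,300),'scene':(240,237)}[n]
    cv2.imwrite(f'pics/{n}6z.png',cv2.resize(im[v-60:v+60,u-70:u+70,::-1],None,fx=5,fy=5,interpolation=cv2.INTER_CUBIC))
plan([.4673,-.2196,.2105],np.radians(28.9))
E
```

```text
time_s: 12.35
tool_pos: [0.4677, -0.2199, 0.2161]
ee_rot: [3.042, 0.778, 0.002]
wrist_force: [-0.0, -0.8, -0.4]
width: 0.0125
[ 0.4677 -0.2199  0.2161] [-0.  -0.8 -0.4]
cap top 294 ((0.4676603078842163, -0.2196255475282669), 0.051073070615530014) 0.1389901276925123
[ 0.4677 -0.2199  0.2161] [ 0.6  0.9 -2.1]
cap top 583 ((0.47061699628829956, -0.22282269597053528), 0.051886897534132004) 0.13902853174052002
cur yaw deg 28.7 j6 -1.075 tilt [ 1.3e-03 -9.0e-04 -1.0e+00]
shift [-0.0002 -0.0004  0.0056] turn [ 0.0014 -0.0007 -0.0034]
shift [-0.0002 -0.0004  0.0056] turn [-1.1000e-03 -2.3000e-03  3.1382e+00]
```

View pics/side6z.png

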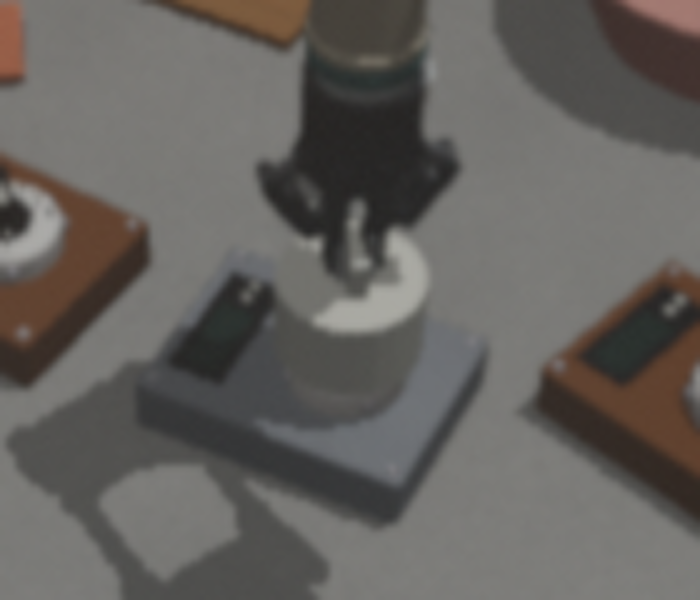

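View pics/scene6z.png

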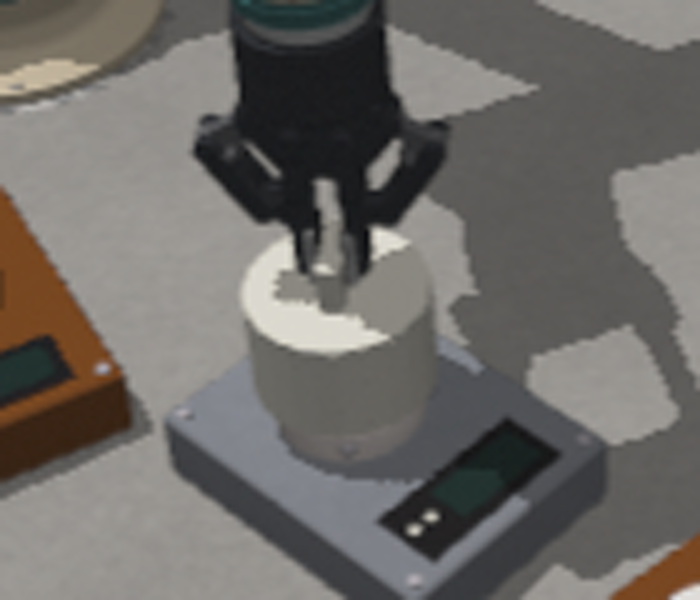

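```bash
python3 - <<'E'
from h import *
t=np.linspace(0,2*np.pi,200)
outs=[]
def circ(c,r,z): return np.c_[c[0]+r*np.cos(t),c[1]+r*np.sin(t),0*t+z]
for n,(u,v) in {'side':(300,165),'scene':(237,250)}.items():
    cal=calibration(n);im=cv2.imread(f'pics/{n}6.png')
    S=8;z=cv2.resize(im[v-35:v+35,u-25:u+25],None,fx=S,fy=S,interpolation=cv2.INTER_CUBIC)
    z0=cv2.imread(f'pics/{n}0.png');z0=cv2.resize(z0[v-35:v+35,u-25:u+25],None,fx=S,fy=S,interpolation=cv2.INTER_CUBIC)
    for img,L in ((z,[((.4678,-.2202),.05,.140,(0,0,255)),((.4678,-.2202),.05,.076,(0,0,255)),((.4673,-.2197),.042,.045,(255,0,0))]),(z0,[((.4673,-.2197),.042,.062,(255,0,0)),((.4673,-.2197),.042,.045,(255,0,0))])):
        for c,r,h,col in L:
            p=cv2.projectPoints(circ(c,r,h),cv2.Rodrigues(cal['R'])[0],cal['t'],cal['K'],cal['dist'])[0].reshape(-1,2)
            q=((p-[u-25,v-35]+.5)*S-.5).round().astype(int)
            cv2.polylines(img,[q.reshape(-1,1,2)],True,col,1)
    outs+=[z0,z]
o=np.hstack(outs);print(o.shape)
cv2.imwrite('pics/ov1.png',np.hstack(outs[:2]));cv2.imwrite('pics/ov2.png',np.hstack(outs[2:]))
E
```

```text
(560, 1600, 3)
```

View pics/ov1.png

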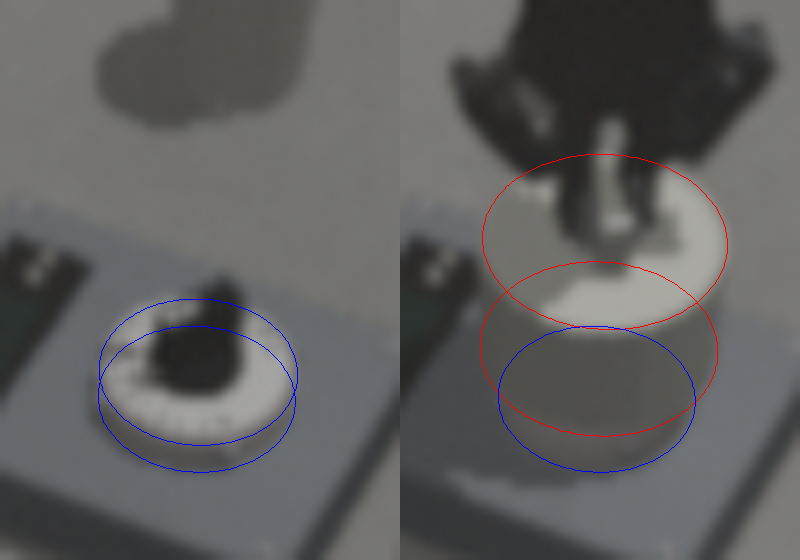

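View pics/ov2.png

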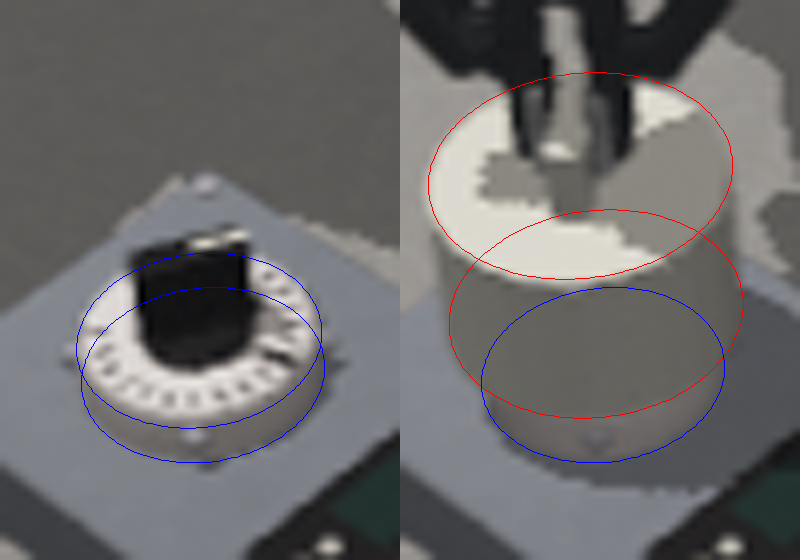

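Overlays agree: the predicted cap (red) and boss (blue) outlines fit the picture edges in both views to about 1 mm. I'll lower slowly.

```bash
python3 -m handwheel '[[[0,-0.0004,0.002],[0,0,0],0.01],[[0,-0.0004,0.005],[0,0,0],0.01],[[0,-0.0004,0.0075],[0,0,0],0.01],[[0,-0.0004,0.010],[0,0,0],0.01],[[0,-0.0004,0.012],[0,0,0],0.01],[[0,-0.0004,0.014],[0,0,0],0.01],[[0,-0.0004,0.014],[0,0,0],0.01]]'
```

```text
time_s: 13.32
tool_pos: [0.4672, -0.219, 0.2015]
ee_rot: [-3.043, -0.778, -0.001]
wrist_force: [0.2, 0.7, 1.0]
width: 0.0122
```

```bash
python3 -m handwheel '[[[0,0,0.001],[0,0,0],0.01],[[0,0,0.002],[0,0,0],0.01],[[0,0,0.003],[0,0,0],0.01],[[0,0,0.004],[0,0,0],0.01]]' 100
python3 -m handwheel '[[[0,0,0.001],[0,0,0],0.01],[[0,0,0.002],[0,0,0],0.01]]'
python3 -m handwheel '[[[0,0,0.001],[0,0,0],0.01],[[0,0,0.002],[0,0,0],0.01]]'
```

```text
time_s: 13.82
tool_pos: [0.4678, -0.2195, 0.1996]
ee_rot: [3.042, 0.777, 0.004]
wrist_force: [-0.4, 1.8, 14.6]
width: 0.0123
time_s: 14.08
tool_pos: [0.4674, -0.2192, 0.1969]
ee_rot: [3.043, 0.778, 0.003]
wrist_force: [-0.6, 2.7, 7.2]
width: 0.0122
time_s: 14.32
tool_pos: [0.4671, -0.219, 0.1935]
ee_rot: [-3.043, -0.779, -0.001]
wrist_force: [-0.7, 2.2, 1.7]
width: 0.0122
```

The force rose to about 15 N and then dropped, so the catches are passed. I'll go on to the hard stop.

```bash
python3 -m handwheel '[[[0,0,0.001],[0,0,0],0.01],[[0,0,0.002],[0,0,0],0.01],[[0,0,0.003],[0,0,0],0.01]]'
python3 -m handwheel '[[[0,0,0.001],[0,0,0],0.01],[[0,0,0.002],[0,0,0],0.01]]'
python3 -m handwheel '[[[0,0,0.001],[0,0,0],0.01],[[0,0,0.002],[0,0,0],0.01]]'
```

```text
time_s: 14.7
tool_pos: [0.4667, -0.219, 0.1893]
ee_rot: [-3.042, -0.778, 0.002]
wrist_force: [1.7, 1.6, -3.3]
width: 0.0122
time_s: 14.95
tool_pos: [0.4669, -0.2195, 0.1885]
ee_rot: [3.043, 0.779, -0.001]
wrist_force: [-0.9, 1.3, -1.7]
width: 0.0122
time_s: 15.2
tool_pos: [0.467, -0.2197, 0.1877]
ee_rot: [3.042, 0.779, -0.0]
wrist_force: [-3.4, 1.9, 10.6]
width: 0.0122
```

```bash
python3 -m handwheel '[[[0,0,0.0005],[0,0,0],0.01],[[0,0,0.0005],[0,0,0],0.01],[[0,0,0.0005],[0,0,0],0.01]]'
python3 -m handwheel '[[[0,0,0],[0,0,0],0.01],[[0,0,0],[0,0,0],0.01],[[0,0,0],[0,0,0],0.01],[[0,0,0],[0,0,0],0.01]]'
```

```text
time_s: 15.58
tool_pos: [0.4669, -0.2196, 0.1877]
ee_rot: [3.042, 0.779, 0.0]
wrist_force: [-4.1, 1.3, 9.0]
width: 0.0121
time_s: 16.08
tool_pos: [0.4669, -0.2196, 0.1877]
ee_rot: [3.042, 0.779, 0.0]
wrist_force: [-3.9, 1.5, 8.9]
width: 0.0126
```

```bash
python3 -m handwheel '[[[0,0,0.0005],[0,0,0],0.01],[[0,0,0.001],[0,0,0],0.01],[[0,0,0.001],[0,0,0],0.01],[[0,0,0.001],[0,0,0],0.01]]'
python3 - <<'E'
from h import *
t=np.linspace(0,2*np.pi,200);outs=[]
for n,(u,v) in {'side':(300,165),'scene':(237,250)}.items():
    st,im,d,X=snap(n,n+'7');cal=calibration(n);im=im[...,::-1]
    S=8;z=cv2.resize(im[v-35:v+35,u-25:u+25].copy(),None,fx=S,fy=S,interpolation=cv2.INTER_CUBIC)
    outs.append(z)
    w=X.reshape(-1,3);m=(w[:,2]>.102)&(w[:,2]<.116)&(np.hypot(w[:,0]-.467,w[:,1]+.219)<.056)
    q=w[m];print(n,len(q),'top z',np.median(q[:,2]).round(4),cv2.minEnclosingCircle(q[:,:2].astype(np.float32)))
    k=q[abs(q[:,2]-np.median(q[:,2]))<.003];A=np.c_[k[:,:2]-[.467,-.219],np.ones(len(k))];print('plane',np.linalg.lstsq(A,k[:,2],rcond=None)[0].round(4))
    b=w[(abs(w[:,2]-.045)<.004)&(np.hypot(w[:,0]-.49,w[:,1]+.223)<.09)&(np.hypot(w[:,0]-.467,w[:,1]+.219)>.056)];print('box z',np.median(b[:,2]).round(4))
    print(st['wrist_force'].round(1),st['tool_pos'].round(4),st['wrist_torque'].round(2))
cv2.imwrite('pics/ov7.png',np.hstack(outs))
E
```

```text
time_s: 16.58
tool_pos: [0.4668, -0.2196, 0.1876]
ee_rot: [3.042, 0.779, 0.001]
wrist_force: [-5.4, 1.7, 14.5]
width: 0.0122
side 401 top z 0.1096 ((0.46852895617485046, -0.21753452718257904), 0.05343349650502205)
plane [0.0003 0.0009 0.1096]
box z 0.0456
[-5.4  1.7 14.5] [ 0.4668 -0.2196  0.1876] [ 0.68  0.76 -0.06]
scene 634 top z 0.11 ((0.46918100118637085, -0.22261936962604523), 0.05167815461754799)
plane [-0.0014  0.0036  0.1102]
box z 0.0464
[-5.3  2.8 14.5] [ 0.4668 -0.2196  0.1876] [ 0.66  0.78 -0.02]
```

View pics/ov7.png

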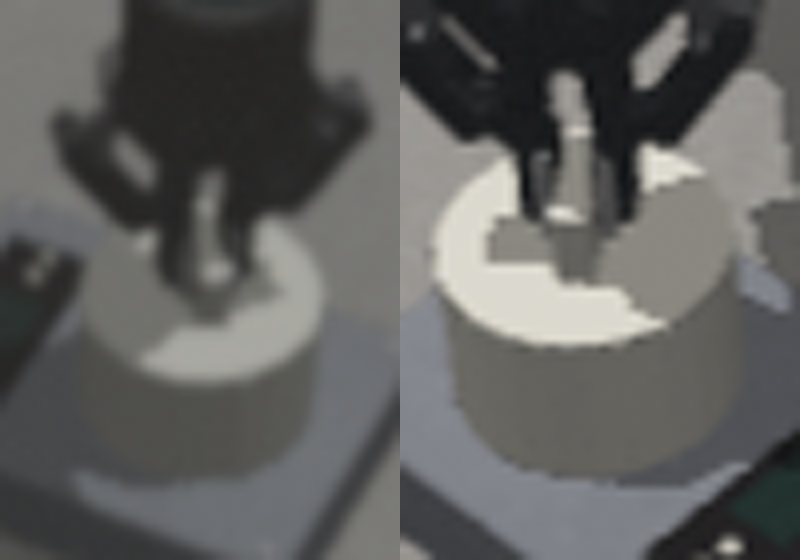

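```bash
python3 -m handwheel '[[[0,0,0.0002],[0,0,0],0.01],[[0,0,0.0002],[0,0,0],0.01],[[0,0,0.0002],[0,0,0],0.01]]'
python3 - <<'E'
from h import *
X=cloud('scene',np.load('pics/scene7.npz')['d'])
for k,(u,v) in {"beaker":(190,328),"jar":(368,253),"mould":(369,158)}.items():
    w=X[v-45:v+45,u-50:u+50].reshape(-1,3);m=(w[:,2]>.04)&(w[:,2]<.11)&(np.hypot(*(w[:,:2]-X[v,u,:2]).T)<.09);q=w[m]
    print(k,((q.min(0)+q.max(0))/2).round(3))
s=telemetry.state();print(s['time_s'],s['wrist_force'].round(1),s['tool_pos'])
E
```

```text
time_s: 17.05
tool_pos: [0.4668, -0.2196, 0.1876]
ee_rot: [3.042, 0.779, 0.001]
wrist_force: [-5.4, 2.6, 15.4]
width: 0.0122
beaker [ 0.516 -0.469  0.072]
jar [ 0.768 -0.02   0.073]
mould [0.557 0.472 0.048]
17.05 [-5.4  2.6 15.4] [ 0.46683881 -0.21962559  0.18755803]
```

```bash
python3 -c "
from rig import env; print(env.job_done())"
```

```text
the job is handed in; nothing more can be done
None
```

The dial is set to the broad mark and the guard cap is snapped home over it. I handed in at 17 s of the 48 s limit, with the gripper still holding and pressing the cap.

- **Dial:** I gripped the bar, turned it about 0.815 rad clockwise and let go. After release the bar measured 5.4° in world angle against 5.5–6.0° for the mark, so the two agree within about 0.6°. I could not see the dial again once the cap was over it.
- **Cap:** The press force read about 15 N at the catches, dropped as they passed, then rose again at the hard stop. The cap's top measured 64 mm above the box top, level to within 0.004 rad of slope, so the rim is fully home.
- **Final push:** The gripper holds with 100 N commanded. The wrist reads 15.4 N, which is about 17 N on the cap once its weight is added. About 6 N of sideways force also remains.
- **Other things:** In the scene camera the beaker, jar and mould are within 1 mm of where they started. I did not re-measure the two brown look-alikes; the arm did not go down near them.
- **Disagreement:** The fixed cameras' depth-based positions for the boss and cap differed by a few mm from the wrist camera's. I relied on the wrist camera and the outline overlays, and the cap fitted without jamming.

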